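Release the latched key of the lamp selector

TASK

One of the four identical latching keys of the microscope's lamp selector was left latched down. Find it, tapping the keys only lightly with a fingertip, and press that key home so that it springs back and all four keys stand fully up. Never push a key that is up down more than a few millimetres, and do not pick up or shift any of the things lying around.

Things in the scene. Friction and masses are not known exactly. Their poses are not given: they have to be found in the camera images.
- row: the lamp selector, fixed to the table: aluminium tray 256 mm long in its own y, 150 mm in x, with four identical grey key units side by side along y (57 mm apart, tops 58 mm above the table) and a white supply box 50 mm high on their +x side. Origin on the table, midway along the row; the key centres lie 5 mm to its -x. z up. Its -x side faces roughly to the robot.
- row_mid (a point): fixed point midway along the line of key centres, at the height of an up key's top (72 mm). Axes as the selector's. The keys go 9 mm straight down against springs. An up key stands 14 mm proud of its unit, yields from about 2 N (1.5 mm down at 3 N, 5 mm at 5.5 N), and comes back up when let go. The latched key stands about 10 mm proud.
- key_a_top (a point): centre of the top face of one of four identical white keys (32 x 32 mm, edges rounded 3 mm); moves with the key. World z 72 mm fully up, about 68 mm latched, 63 mm at its stop. A latched key feels rigid up to about 4 N; pressed to its stop (5 mm more, 8 to 10 N), held there half a second and let go, it springs up; if let go too fast, press again. Letters tell neither place nor which is latched.
- key_b_top (a point): centre of the top face of one of four identical white keys (32 x 32 mm, edges rounded 3 mm); moves with the key. World z 72 mm fully up, about 68 mm latched, 63 mm at its stop. A latched key feels rigid up to about 4 N; pressed to its stop (5 mm more, 8 to 10 N), held there half a second and let go, it springs up; if let go too fast, press again. Letters tell neither place nor which is latched.
- key_c_top (a point): centre of the top face of one of four identical white keys (32 x 32 mm, edges rounded 3 mm); moves with the key. World z 72 mm fully up, about 68 mm latched, 63 mm at its stop. A latched key feels rigid up to about 4 N; pressed to its stop (5 mm more, 8 to 10 N), held there half a second and let go, it springs up; if let go too fast, press again. Letters tell neither place nor which is latched.
- key_d_top (a point): centre of the top face of one of four identical white keys (32 x 32 mm, edges rounded 3 mm); moves with the key. World z 72 mm fully up, about 68 mm latched, 63 mm at its stop. A latched key feels rigid up to about 4 N; pressed to its stop (5 mm more, 8 to 10 N), held there half a second and let go, it springs up; if let go too fast, press again. Letters tell neither place nor which is latched.
- tape_roll: bystander, loose, to be left alone: roll of copper tape standing on its flat side, 60 mm across, 30 mm high. Origin at the centre of its underside, z up.
- flask: bystander, loose, to be left alone: amber glass bottle with a white cap, 44 mm across, 90 mm high. Origin at the centre of its underside, z up.
- objective: bystander, loose, to be left alone: steel microscope objective standing upright, 33 mm across, 48 mm high. Origin at the centre of its underside, z up.
- lens_cap: bystander, loose, to be left alone: flat black lens cap, 40 mm across, 12 mm high. Origin at the centre of its underside, z up.
- tweezers: bystander, loose, to be left alone: dark steel tweezers lying flat, 115 mm long, 6 mm high. Origin at the centre of its underside, z up.
- wafer_box: bystander, loose, to be left alone: pale flat sample box, 75 x 75 x 24 mm. Origin at the centre of its underside, z up.
- fuse_cap: bystander, loose, to be left alone: small brass cap standing on the white supply box of the selector, 18 mm across, 16 mm high. Origin at the centre of its underside, z up.

How it is judged:
At the end, for the whole second after the job is handed in: All four keys stand fully up: each key top within 1 mm of its up height of 72 mm (height (world z) of each of key_a_top, key_b_top, key_c_top, key_d_top above 0.071 m); the robot touches nothing.
It fails at once if a key that was up is pushed down by more than 6 mm (distance of any of key_a_top, key_b_top, key_c_top, key_d_top from where it was at the start of the episode above 0.006 m).
It fails at once if a loose bystander is moved by more than 10 mm, lifted or knocked over (distance of any of tape_roll, flask, objective, lens_cap, tweezers, wafer_box, fuse_cap from where it was at the start of the episode above 0.01 m).
It also fails if it takes over 45 s, if anything falls off the work surface, if the arm or the gripper's body presses on something with over 40 N, if the wrist force passes 120 N, or if a joint passes its speed limit or range.

ROBOT

A 6-joint arm with a two-finger parallel gripper is mounted at the origin on the work surface. World frame = base frame: x ahead of the robot, y to its left, z up, the work surface at z = 0. Lengths are in m, angles in rad, forces in N, time in s.
With the tool pointing down it reaches from about 0.35 to 0.775 m from the base axis. Payload 5.5 kg.
Tool frame: the origin (TCP) lies on the centre line of the jaws, within the pads' length; the fingertips stand 11 mm ahead of it and the grasp point (between the pads) lies 8 mm behind it (env.tip_extent is the distance from the TCP to the fingertips, in m); z points along the fingers, y is the line along which they close (so a half turn about z gives the same grasp; the last joint's range is limited). The gripper opens to 85 mm and grips with 20 to 120 N. Pads are 22 mm wide; open, the fingers measure 114 mm over their backs; the gripper's body (76 mm by 85 mm) begins 54 mm behind the grasp point. The pads swing forward as they close: fully open they stand 13 mm farther back than shut.
Start: joints at [-1.267, 0.313, 0.046, 1.304, 0, 1.431], TCP at [0.247, -0.519, 0.242] pointing down, gripper open.
Joint ranges: [-2.76, 2.76], [-0.86, 1.69], [-1.03, 1.26], [-2.2, 2.34], [-1.47, 1.5], [-3.14, 3.14]. Speed limits (rad/s): [2.57, 2.57, 3.14, 3.14, 3.14, 3.14].

INTERFACE

Orientations are given as a unit quaternion [w, x, y, z].
In Python, from workcell import env gives the robot as it stands.
- The arm moves only by the shell command python3 -m jog 'ROWS' [FORCE]. ROWS is JSON, a list of rows, each a list of 5 numbers: the gripper's target within -1 to 1 (shut at 1, half-way at 0, fully open at -1), then the shift along the tool's x, y, z in m, then the turn about the tool's z in degrees. In form: [[fingers, tx, ty, tz, turn], ...]. A call has 1 to 5 rows; each row shifts and turns the commanded pose from where the row before left it, along the tool's axes as they then stand; what a row does not reach is not made up. A row lasts 1/12 s, in which the tool goes at most 41.7 mm and 7.16 degrees, less where a joint would pass 70% of its speed; a pose out of reach is approached as far as the arm can. A call is refused whole if a number of a shift passes 0.0417 or a number of a turn 7.16, either way. A call with a gripper value outside its range is refused whole. The fingers move at their own pace and stop on an object; FORCE is the grip in N (left out, the last holds). Time passes only in rows, so rows that do not move let the fingers close. It gives the time, the measured TCP pose, the force, the opening and the grip force at its end, in the units of the state.
- env.get_state(): the state, without advancing time (a new reading comes with each control period).
- env.read_camera(name): name is "side" or "top"; returns a dict with "img" (400x640x3 uint8, red, green, blue), "fov_y" (degrees; the focal length in pixels is half the picture's height over the tangent of half this angle, whatever the lens; pixels are square), "cx", "cy" (the principal point, pixels), "T" (4x4, takes a point from camera to world coordinates). Camera axes: x right, y up, looking along -z (the intrinsics and any distortion apply to the point x, -y, -z); pixel columns grow to the right and rows downward; lengths in m; the calibration is good to about 2 mm. A picture is of the moment at which its call begins. There is no depth.
- env.hand_in(): hands the job in; it is judged then, once.
The state is a dict: "clock": time; "joint_pos": joint angles; "qvel": joint speeds; "tau": joint torques, N m; "tcp_pos": TCP position; "orientation": TCP orientation; "wrist_force": force on the tool from outside, world axes, zero at the start; "ft_torque": the same for the moment, N m; "finger_gap": finger opening in m; "grip_force": force on a finger pad.
Only numpy, scipy, OpenCV 4.12 (cv2) and the standard library are available. Lean on these libraries where they do the work, as an engineer would, in place of code of your own. Each camera call takes 0.05 s, during which the arm holds its last target. There are 200 camera calls.

## Working session

There is one attempt and no reset: what is moved stays moved. The work goes in short steps, Python scripts to look and compute and a shell command to move; the robot and the scene stay as the last step left them, time stands still between calls to the robot, and variables do not carry over. Pictures are saved under pics/ and viewed, at most 10 in all, crops included, and the job is handed in when it is done.

```bash
mkdir -p pics
python3 - <<'E'
from workcell import env
import cv2,numpy as np
s=env.get_state(); print(s, env.tip_extent)
for n in("top","side"):
    c=env.read_camera(n); print({k:v for k,v in c.items() if k!="img"})
    cv2.imwrite(f"pics/{n}0.png",c["img"][:,:,::-1])
E
```

```text
{'clock': 0.0, 'joint_pos': array([-1.26662119e+00,  3.14011654e-01,  4.49501774e-02,  1.30359733e+00,
        9.03138847e-06,  1.43121001e+00]), 'qvel': array([ 0.00056128,  0.00084293, -0.0007155 , -0.00020031,  0.00124947,
       -0.00105288]), 'tau': array([ 2.30691339e-04, -4.80628002e+01,  2.98533225e+01,  1.95774453e-02,
       -2.12225450e-04, -7.56611030e-06]), 'tcp_pos': array([ 0.24671883, -0.51882192,  0.24139068]), 'orientation': array([-9.28457364e-04,  9.75484872e-01,  2.20064530e-01, -7.20487799e-05]), 'wrist_force': array([-0.54936903, -0.34166368, -1.16989357]), 'ft_torque': array([ 0.00677936, -0.0110344 , -0.01422175]), 'grip_force': 0.0, 'finger_gap': 0.08528885345761292} 0.011
{'fov_y': 50.028902492495504, 'cx': 320.76809591439996, 'cy': 195.6168964816344, 'T': array([[-8.05213443e-04,  9.96986902e-01, -7.75659008e-02,
         5.15451104e-01],
       [-9.99897458e-01,  3.06314014e-04,  1.43171409e-02,
         5.34740459e-02],
       [ 1.42977615e-02,  7.75694753e-02,  9.96884422e-01,
         1.09057300e+00],
       [ 0.00000000e+00,  0.00000000e+00,  0.00000000e+00,
         1.00000000e+00]])}
{'fov_y': 56.54923930934758, 'cx': 321.0575348663355, 'cy': 201.12349739882913, 'T': array([[ 0.97951396,  0.1477171 , -0.1368651 ,  0.4974096 ],
       [-0.20071282,  0.77126714, -0.60403756, -0.40697618],
       [ 0.01633288,  0.6191338 ,  0.78511564,  0.64689533],
       [ 0.        ,  0.        ,  0.        ,  1.        ]])}
```

View pics/top0.png

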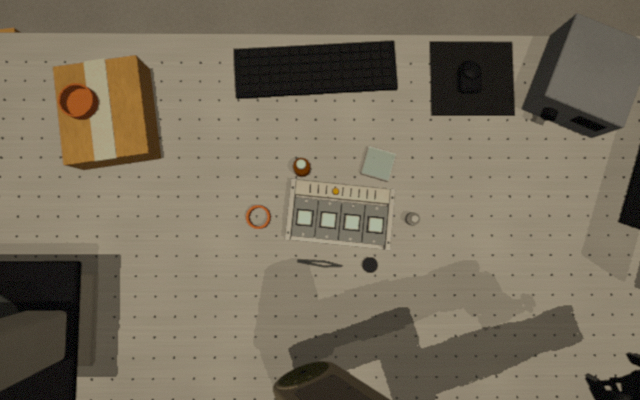

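View pics/side0.png

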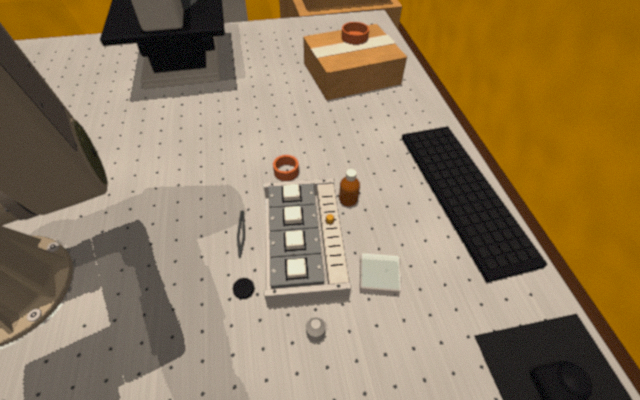

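The top view shows the selector with keys near (305,217), (328,220), (352,222) and (376,225). The flask, tape roll, wafer box, objective, lens cap and tweezers lie around it, and the fuse cap is at (336,190).

```bash
cat > h.py <<'E'
import numpy as np
def ray(c,u,v,z):
    f=200/np.tan(np.radians(c["fov_y"]/2)); T=c["T"]
    d=T[:3,:3]@np.array([(u-c["cx"])/f,-(v-c["cy"])/f,-1.]); o=T[:3,3]
    return o+d*(z-o[2])/d[2]
def proj(c,p):
    f=200/np.tan(np.radians(c["fov_y"]/2)); T=c["T"]
    q=T[:3,:3].T@(np.asarray(p)-T[:3,3]); return c["cx"]-f*q[0]/q[2], c["cy"]+f*q[1]/q[2]
E
python3 - <<'E'
from workcell import env
import cv2,numpy as np
from h import *
t=env.read_camera("top"); s=env.read_camera("side")
a=cv2.resize(t["img"][165:255,280:400],None,fx=6,fy=6,interpolation=cv2.INTER_CUBIC)
cv2.imwrite("pics/tc.png",a[:,:,::-1])
b=cv2.resize(s["img"][170:310,250:360],None,fx=4,fy=4,interpolation=cv2.INTER_CUBIC)
cv2.imwrite("pics/sc.png",b[:,:,::-1])
P=[ray(t,u,v,.072) for u,v in((305,217),(328,219.5),(352,222),(376,224.5))]
for p in P: print(p, proj(s,p))
E
```

```text
[0.5437897  0.07631374 0.072     ] (np.float64(290.81888264505335), np.float64(189.38777606160323))
[0.53783725 0.02172009 0.072     ] (np.float64(292.05469099118045), np.float64(211.16211533258877))
[ 0.53187968 -0.0352855   0.072     ] (np.float64(293.6154984751421), np.float64(236.1835075820547))
[ 0.52591797 -0.09233076  0.072     ] (np.float64(295.34808080151237), np.float64(263.95863195714225))
```

View pics/tc.png

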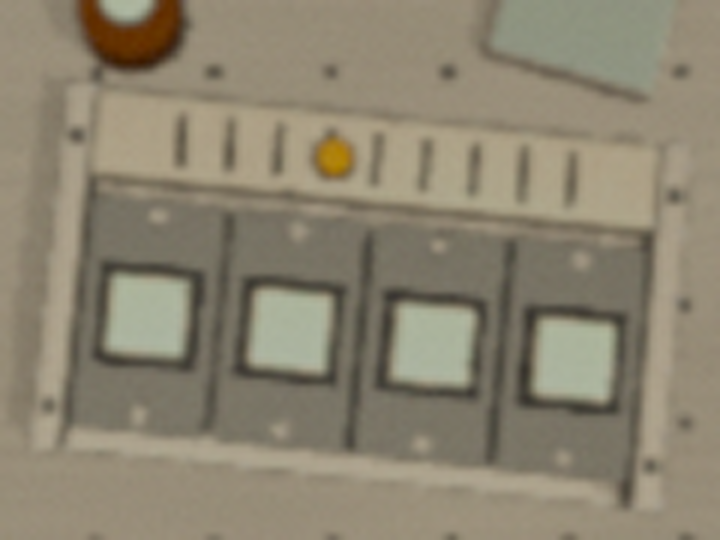

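View pics/sc.png

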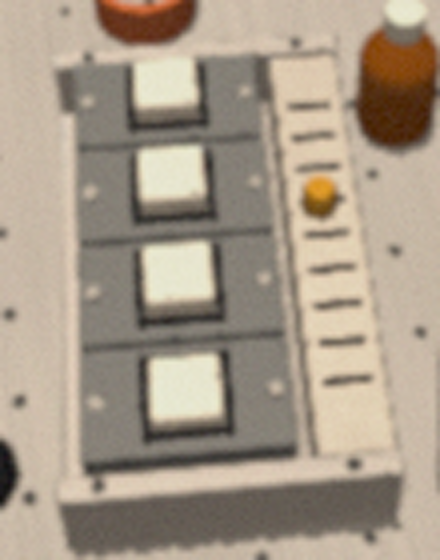

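The keys sit at about (0.544,0.076), (0.538,0.022), (0.532,-0.035) and (0.526,-0.092), with row yaw about -6°. I'll shut the gripper, turn it square to the row, and travel to the -y key.

```bash
python3 -m jog '[[1,0,0,0,6.3],[1,0,0,0,6.3],[1,0,0,0,6.3],[1,0,0,0,6.3],[1,0,0,0,6.3]]' 20
python3 -m jog '[[1,0.0167,-0.0324,0,0],[1,0.0167,-0.0324,0,0],[1,0.0167,-0.0324,0,0],[1,0.0167,-0.0324,0,0],[1,0.0167,-0.0324,0,0]]'
python3 -m jog '[[1,0.0167,-0.0324,0,0],[1,0.0167,-0.0324,0,0],[1,0.0167,-0.0324,0,0],[1,0.0167,-0.0324,0,0],[1,0.0167,-0.0324,0,0]]'
python3 -m jog '[[1,0.0167,-0.0324,0,0],[1,0.0167,-0.0324,0,0],[1,0.0167,-0.0324,0,0],[1,0.0167,-0.0324,0,0],[1,0,0,0,0]]'
python3 -m jog '[[1,0,0,0,0],[1,0,0,0,0]]'
```

```text
clock: 0.62
tcp_pos: [0.2469, -0.5192, 0.2421]
orientation: [-0.0, 0.998, -0.056, -0.0]
wrist_force: [-0.8, -0.5, -0.0]
finger_gap: 0.0252
grip_force: 0.0
clock: 1.03
tcp_pos: [0.3475, -0.3655, 0.2421]
orientation: [-0.0, 0.999, -0.053, -0.0]
wrist_force: [0.4, 0.0, -0.0]
finger_gap: -0.0
grip_force: 0.0
clock: 1.45
tcp_pos: [0.4478, -0.2131, 0.2423]
orientation: [0.0, 0.999, -0.053, 0.0]
wrist_force: [1.1, 0.5, -0.4]
finger_gap: 0.0002
grip_force: 0.0
clock: 1.87
tcp_pos: [0.5298, -0.0882, 0.242]
orientation: [-0.001, 0.999, -0.05, 0.001]
wrist_force: [0.1, -0.2, 0.6]
finger_gap: -0.0
grip_force: 0.0
clock: 2.03
tcp_pos: [0.5271, -0.0929, 0.242]
orientation: [0.0, 0.999, -0.053, -0.0]
wrist_force: [-0.7, -0.4, 0.1]
finger_gap: -0.0001
grip_force: 0.0
```

```bash
python3 -m jog '[[1,0,0,0.035,0],[1,0,0,0.035,0],[1,0,0,0.035,0],[1,0,0,0.035,0],[1,0,0,0,0]]'
python3 -m jog '[[1,0,0,0.01,0],[1,0,0,0,0],[1,0,0,0,0]]'
python3 - <<'E'
from workcell import env
import cv2
t=env.read_camera("top"); s=env.read_camera("side")
a=cv2.resize(t["img"][165:255,290:400],None,fx=4,fy=4,interpolation=cv2.INTER_CUBIC)
b=cv2.resize(s["img"][200:300,240:330],None,fx=4,fy=4,interpolation=cv2.INTER_CUBIC)
a=cv2.copyMakeBorder(a,0,40,0,0,cv2.BORDER_CONSTANT)
cv2.imwrite("pics/m1.png",cv2.hconcat([a,b])[:,:,::-1])
E
```

```text
clock: 2.45
tcp_pos: [0.5217, -0.093, 0.096]
orientation: [-0.001, 0.999, -0.054, -0.006]
wrist_force: [-1.7, 0.4, -0.6]
finger_gap: 0.0004
grip_force: 0.0
clock: 2.7
tcp_pos: [0.5284, -0.094, 0.094]
orientation: [0.0, 0.999, -0.053, 0.001]
wrist_force: [-0.1, -0.3, -0.2]
finger_gap: 0.0
grip_force: 0.0
```

View pics/m1.png

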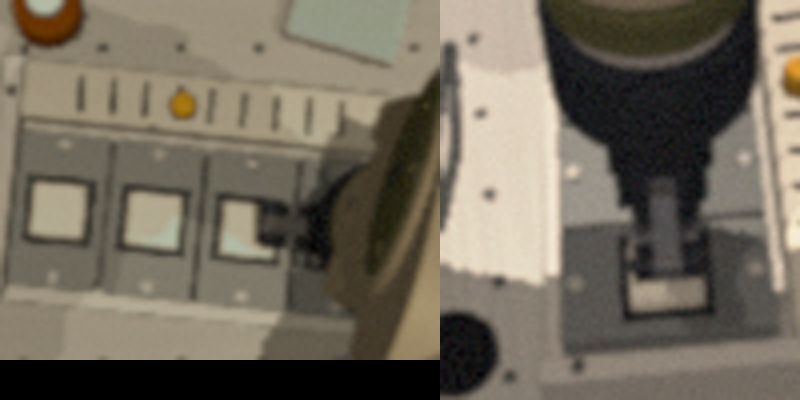

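The fingertip is centred over the -y key in the side crop (tip 665, key 630–708). I'll tap in slow steps.

```bash
python3 -m jog '[[1,0,0,0.003,0],[1,0,0,0.002,0],[1,0,0,0.002,0],[1,0,0,0,0],[1,0,0,0,0]]'
python3 -m jog '[[1,0,0,0.001,0],[1,0,0,0.001,0],[1,0,0,0,0],[1,0,0,0,0]]'
```

```text
clock: 3.22
tcp_pos: [0.5272, -0.0929, 0.0852]
orientation: [0.0, 0.999, -0.053, -0.0]
wrist_force: [-0.3, 1.1, -0.8]
finger_gap: 0.0001
grip_force: 0.0
clock: 3.55
tcp_pos: [0.5273, -0.093, 0.0832]
orientation: [0.0, 0.999, -0.053, -0.0]
wrist_force: [0.1, 0.2, -0.4]
finger_gap: -0.0001
grip_force: 0.0
```

Tip at 72.2 mm and accurate. Now 2.5 mm further.

```bash
python3 -m jog '[[1,0,0,0.001,0],[1,0,0,0.001,0],[1,0,0,0.0005,0],[1,0,0,0,0],[1,0,0,0,0]]'
python3 -m jog '[[1,0,0,0,0]]'
```

```text
clock: 3.97
tcp_pos: [0.5273, -0.093, 0.0807]
orientation: [0.0, 0.999, -0.053, -0.0]
wrist_force: [-0.6, -0.4, -0.0]
finger_gap: -0.0002
grip_force: 0.0
clock: 4.05
tcp_pos: [0.5274, -0.093, 0.0808]
orientation: [0.0, 0.999, -0.053, -0.0]
wrist_force: [-0.2, 0.1, 0.1]
finger_gap: 0.0
grip_force: 0.0
```

```bash
python3 -m jog '[[1,0,0,0.001,0],[1,0,0,0,0],[1,0,0,0,0]]'
python3 -m jog '[[1,0,0,0.0007,0],[1,0,0,0,0],[1,0,0,0,0]]'
python3 -m jog '[[1,0,0,0.0005,0],[1,0,0,0,0],[1,0,0,0,0]]'
```

```text
clock: 4.3
tcp_pos: [0.5273, -0.093, 0.0797]
orientation: [0.0, 0.999, -0.053, -0.0]
wrist_force: [-0.3, -0.2, -0.3]
finger_gap: -0.0003
grip_force: 0.0
clock: 4.55
tcp_pos: [0.5274, -0.0931, 0.0792]
orientation: [0.0, 0.999, -0.053, 0.0]
wrist_force: [-0.2, -0.5, 1.0]
finger_gap: 0.0002
grip_force: 0.3
clock: 4.8
tcp_pos: [0.5275, -0.0931, 0.0787]
orientation: [0.0, 0.999, -0.053, 0.0]
wrist_force: [0.3, 0.1, 1.2]
finger_gap: -0.0005
grip_force: 0.8
```

Contact starts only at a tip height of about 68 mm, so this key looks latched. I'll confirm on the neighbour before pressing.

```bash
python3 -m jog '[[1,0,0,-0.013,0],[1,0,-0.0285,0,0],[1,0,-0.0285,0,0],[1,0,0,0,0],[1,0,0,0,0]]'
python3 -m jog '[[1,0,0,0.004,0],[1,0,0,0.003,0],[1,0,0,0.001,0],[1,0,0,0,0],[1,0,0,0,0]]'
python3 -m jog '[[1,0,0,0.001,0],[1,0,0,0,0],[1,0,0,0,0]]'
python3 -m jog '[[1,0,0,0.001,0],[1,0,0,0,0],[1,0,0,0,0]]'
```

```text
clock: 5.22
tcp_pos: [0.5332, -0.0353, 0.0915]
orientation: [0.0, 0.999, -0.052, -0.0]
wrist_force: [0.6, -0.5, -0.1]
finger_gap: -0.0002
grip_force: 0.0
clock: 5.63
tcp_pos: [0.5332, -0.0369, 0.0834]
orientation: [0.0, 0.999, -0.053, -0.0]
wrist_force: [-1.4, -0.6, -0.1]
finger_gap: 0.0001
grip_force: 0.0
clock: 5.88
tcp_pos: [0.5335, -0.0368, 0.0827]
orientation: [0.0, 0.999, -0.053, 0.0]
wrist_force: [-0.8, -1.0, 2.5]
finger_gap: 0.0
grip_force: 1.0
clock: 6.13
tcp_pos: [0.5336, -0.0366, 0.0818]
orientation: [0.0, 0.999, -0.053, 0.0]
wrist_force: [-0.6, -1.9, 2.9]
finger_gap: -0.0
grip_force: 1.3
```

The neighbour makes contact at 72 mm, so it is up, and the -y key is the latched one. Going back to press it home.

```bash
python3 -m jog '[[1,0,0,-0.012,0],[1,0,0.0285,0,0],[1,0,0.0285,0,0],[1,0,0,0,0],[1,0,0,0,0]]'
python3 -m jog '[[1,0,0,0.006,0],[1,0,0,0.005,0],[1,0,0,0.003,0],[1,0,0,0,0],[1,0,0,0,0]]'
python3 -m jog '[[1,0,0,0.0015,0],[1,0,0,0.0015,0],[1,0,0,0.001,0],[1,0,0,0,0],[1,0,0,0,0]]'
```

```text
clock: 6.55
tcp_pos: [0.5273, -0.0937, 0.0933]
orientation: [-0.0, 0.999, -0.054, -0.0]
wrist_force: [0.2, -0.4, -0.6]
finger_gap: 0.0001
grip_force: 0.0
clock: 6.97
tcp_pos: [0.5268, -0.092, 0.0793]
orientation: [-0.0, 0.999, -0.052, -0.001]
wrist_force: [-2.6, 2.3, 5.0]
finger_gap: 0.0002
grip_force: 2.0
clock: 7.38
tcp_pos: [0.527, -0.0922, 0.076]
orientation: [-0.001, 0.999, -0.053, -0.0]
wrist_force: [-2.5, 2.7, 6.2]
finger_gap: 0.0001
grip_force: 3.1
```

```bash
python3 -m jog '[[1,0,0,0.001,0],[1,0,0,0.001,0],[1,0,0,0,0],[1,0,0,0,0]]'
python3 -m jog '[[1,0,0,0.001,0],[1,0,0,0.0005,0],[1,0,0,0,0],[1,0,0,0,0],[1,0,0,0,0]]'
python3 -m jog '[[1,0,0,0,0],[1,0,0,0,0],[1,0,0,0,0],[1,0,0,0,0],[1,0,0,0,0]]'
```

```text
clock: 7.72
tcp_pos: [0.5271, -0.0922, 0.0742]
orientation: [-0.001, 0.999, -0.053, -0.0]
wrist_force: [-3.2, 2.7, 7.2]
finger_gap: 0.0001
grip_force: 3.7
clock: 8.13
tcp_pos: [0.5271, -0.0922, 0.074]
orientation: [-0.0, 0.999, -0.053, 0.0]
wrist_force: [-6.5, 3.9, 16.4]
finger_gap: -0.0003
grip_force: 8.3
clock: 8.55
tcp_pos: [0.5271, -0.0922, 0.074]
orientation: [-0.0, 0.999, -0.053, 0.0]
wrist_force: [-6.1, 4.1, 16.2]
finger_gap: -0.0002
grip_force: 8.3
```

At the stop (63 mm) and held there. Now I release slowly, then tap again to check.

```bash
python3 -m jog '[[1,0,0,-0.002,0],[1,0,0,-0.002,0],[1,0,0,-0.003,0],[1,0,0,-0.004,0],[1,0,0,-0.003,0]]'
python3 -m jog '[[1,0,0,-0.002,0],[1,0,0,0,0],[1,0,0,0,0],[1,0,0,0,0],[1,0,0,0,0]]'
python3 -m jog '[[1,0,0,0.003,0],[1,0,0,0.002,0],[1,0,0,0,0],[1,0,0,0,0],[1,0,0,0,0]]'
```

```text
clock: 8.97
tcp_pos: [0.5278, -0.0933, 0.0865]
orientation: [0.0, 0.999, -0.053, 0.0]
wrist_force: [-0.4, 0.3, 0.4]
finger_gap: 0.0001
grip_force: 0.0
clock: 9.38
tcp_pos: [0.5272, -0.0931, 0.0878]
orientation: [0.0, 0.999, -0.053, -0.0]
wrist_force: [-0.0, 0.3, -0.5]
finger_gap: 0.0
grip_force: 0.0
clock: 9.8
tcp_pos: [0.5273, -0.093, 0.0831]
orientation: [0.0, 0.999, -0.053, -0.0]
wrist_force: [-0.3, -0.4, 0.3]
finger_gap: 0.0003
grip_force: 0.3
```

```bash
python3 -m jog '[[1,0,0,0.001,0],[1,0,0,0,0],[1,0,0,0,0]]'
python3 -m jog '[[1,0,0,-0.01,0],[1,0,0,-0.03,0],[1,0,0,-0.03,0],[1,0,0,0,0],[1,0,0,0,0]]'
```

```text
clock: 10.05
tcp_pos: [0.5273, -0.0931, 0.0822]
orientation: [0.0, 0.999, -0.053, -0.0]
wrist_force: [-1.0, -1.1, 2.0]
finger_gap: -0.0
grip_force: 1.1
clock: 10.47
tcp_pos: [0.529, -0.0935, 0.1546]
orientation: [0.001, 0.999, -0.053, 0.002]
wrist_force: [-0.4, 0.2, -0.5]
finger_gap: 0.0004
grip_force: 0.0
```

The key now makes contact at its up height with the force of an up key. I'll settle and hand in.

```bash
python3 -m jog '[[1,0,0,0,0],[1,0,0,0,0],[1,0,0,0,0],[1,0,0,0,0]]'; python3 -c "
from workcell import env
print(env.hand_in())"
```

```text
clock: 10.8
tcp_pos: [0.5266, -0.0928, 0.151]
orientation: [-0.0, 0.999, -0.053, -0.001]
wrist_force: [-0.9, 0.1, -0.9]
finger_gap: -0.0001
grip_force: 0.0
the job is handed in; nothing more can be done
None
```

The latched key was the one at the -y end of the row; I pressed it to its stop, held it, and a re-tap found it back at its up height. I tapped one neighbour (up) but not the other two, since only one key was said to be latched, and handed in at about 11 s with the arm clear; no verdict was returned.

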